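# Nest the mixing pots and hold the chest lid open

### The arm

A 6-joint arm with a two-finger parallel gripper is mounted at the origin on the work surface. World frame = base frame: x ahead of the robot, y to its left, z up, the work surface at z = 0. Lengths are in m, angles in rad, forces in N, time in s.
With the tool pointing down it reaches from about 0.3 to 0.775 m from the base axis. Payload 14.6 kg.
Tool frame: the origin (TCP) lies midway between the tips of the shut fingers; the grasp point (between the pads) lies 19 mm behind it (ctrl.pinch_z is the distance from the TCP to the grasp point, in m); z points along the fingers, y is the line along which they close (so a half turn about z gives the same grasp; the last joint's range is limited). The gripper opens to 94 mm and grips with 3 to 60 N. Pads are 16 mm wide; open, the fingers measure 119 mm over their backs; the gripper's body (75 mm by 177 mm) begins 78 mm behind the grasp point.
Start: joints at [-1.393, 0.3, 1.521, -0, 1.321, -0.067], TCP at [0.133, -0.534, 0.205] pointing down, gripper open.
Joint ranges: [-3.03, 3.03], [-0.79, 2.21], [0.23, 2.52], [-1.04, 4.18], [0, 3.07], [-2.55, 2.55]. Speed limits (rad/s): [2.22, 2.22, 2.57, 3.14, 3.14, 3.14].

### API

Orientations are given as [roll, pitch, yaw] about the fixed x, y, z axes, in that order (R = Rz(yaw) Ry(pitch) Rx(roll)).
In Python, from station import ctrl gives the robot as it stands.
- The arm moves only by the tool jog_arm, never from a script. Its argument "motion" is a list of rows, each a list of 7 numbers: the shift along the tool's x, y, z in m, then the turn, a rotation vector about the tool's x, y, z in rad, then the opening, from -1 (shut) to 1 (fully open). In form: [[tx, ty, tz, rx, ry, rz, gripper], ...]. A call has 1 to 5 rows; each row shifts and turns the commanded pose from where the row before left it, along the tool's axes as they then stand; what a row does not reach is not made up. A row lasts 1/10 s, in which the tool goes at most 50 mm and 8.59 degrees, less where a joint would pass 70% of its speed; a pose out of reach is approached as far as the arm can. A call is refused whole if a number of a shift passes 0.05 or a number of a turn 0.15, either way. A call with a gripper value outside its range is refused whole. The fingers move at their own pace and stop on an object; "squeeze" is the grip in N (left out, the last holds). Time passes only in rows, so rows that do not move let the fingers close. It gives the time, the measured TCP pose, the force, the opening and the grip force at its end, in the units of the state.
- ctrl.get_obs(): the state, without advancing time (a new reading comes with each control period).
- ctrl.camera(name): name is "scene" or "side" or "wrist"; returns the picture (480x640x3 uint8, red, green, blue); there is no depth.
- ctrl.camera_model(name): a dict with "intrinsics" (3x3 intrinsics, pixels), "k1" (the pictures are not rectified: a ray, as slopes to the right and down, at radius r is drawn at 1 + k1 r^2 times it, then the intrinsics apply), "rvec" (rotation vector, rad) and "tvec" (3), from world to camera coordinates, as OpenCV has them. Camera axes: x right, y down, z forward; pixel columns grow to the right and rows downward; lengths in m; the calibration is good to about 2 mm. A picture is of the moment at which its call begins: read the wrist's pose just before it. camera_model takes no time and is no camera call; for the wrist camera it gives the pose at the moment of the call.
- ctrl.hand_in(): hands the job in; it is judged then, once.
The state is a dict: "time_s": time; "qpos": joint angles; "joint_vel": joint speeds; "tau": joint torques, N m; "ee_pos": TCP position; "eef_rot": TCP orientation; "force": force on the tool from outside, world axes, zero at the start; "moment": the same for the moment, N m; "grip_width": finger opening in m; "grip_force": force on a finger pad.
Only numpy, scipy, OpenCV 4.12 (cv2) and the standard library are available. Lean on these libraries where they do the work, as an engineer would, in place of code of your own. Each camera call takes 0.05 s, during which the arm holds its last target. There are 200 camera calls.

### The job

The three steel mixing pots are to be packed away: set the middle one inside the widest and the narrowest inside the middle one, each lowered (not dropped) until it stands upright on the floor of the next, the stack standing on the bench. Then take the plywood chest's lid by its handle bar, raise it to 50 degrees and hold it there, still, so that the painter opposite can put the stack in: finish while holding the handle, the lid would fall shut if let go. Leave everything else on the bench where it is.

Things in the scene. Friction and masses are not known exactly. Their poses are not given: they have to be found in the camera images.
- large_pot_center (a point): steel pot, open at the top, plain round almost straight wall 3 mm thick, floor 5 mm thick: the widest and lowest of three, outside diameter 96 mm, height 40 mm, 160 g. Empty, upright, loose. This point is on its axis half-way up (20 mm above its underside); z is up along the axis. The other two end up inside it.
- medium_pot_center (a point): steel pot, open at the top, plain round almost straight wall 3 mm thick, floor 5 mm thick: the middle one of three, outside diameter 66 mm, height 70 mm, 120 g. Empty, upright, loose. This point is on its axis half-way up (35 mm above its underside); z is up along the axis. Seated in the large pot it stands 35 mm proud of that rim, and this point is then 20 mm above the large pot's point.
- small_pot_center (a point): steel pot, open at the top, plain round almost straight wall 3 mm thick, floor 5 mm thick: the narrowest and tallest of three, outside diameter 44 mm, height 100 mm, 80 g. Empty, upright, loose. This point is on its axis half-way up (50 mm above its underside); z is up along the axis. Seated in the middle pot it stands 35 mm proud of that rim, and this point is then 20 mm above the middle pot's point.
- chest: plywood storage chest fixed to the bench, 200 mm deep (its x) by 240 mm wide (its y), 125 mm high, closed by a plywood lid. Origin at the centre of its underside, z up. Its x axis points from the hinge side (robot's side) to the opening side (away from the robot).
- lid (a joint): angle of the chest's lid: 0 shut (as it starts), grows as the lid opens, stop at 1.3 rad; 50 degrees is 0.873 rad. The lid (plywood, 204 x 244 x 9 mm, 0.35 kg with handle) is hinged along the top edge on the robot's side; its far edge rises. The hinge is nearly frictionless, no spring: let go at any angle, the lid falls shut.
- lid_hinge (a point): middle of the lid's hinge line, at the height of the lid's underside; its x axis runs in the lid from the hinge towards the handle and its y axis along the hinge line; they turn with the lid, z being the outward normal of the lid.
- lid_grip (a point): middle of the lid's handle bar: a round steel bar 10 mm thick, 120 mm long, parallel to the hinge line, its middle 165 mm from the hinge along the lid and 35 mm above the lid's top face (44 mm above the hinge line's plane), on a post at each end. Same axes as lid_hinge. Fingers from above fit on both sides of the bar; the round bar can turn between the finger pads.
- paint_jar: bystander: amber glass jar, 36 mm across, 45 mm high; origin under its centre.
- chess_knight: bystander: white horse-head chess piece, 38 mm across its base, about 75 mm high; origin under its centre.
- chess_pawn: bystander: white pawn, 34 mm across, 55 mm high; origin under its centre.
- brush: bystander: brush with dark wooden handle, lying along its x; origin under its middle.
- solvent_bottle: bystander: white bottle with black cap, 54 mm across, 140 mm high; origin under its centre.
- sanding_block: bystander: cork block 70 x 45 x 28 mm; origin under its centre.
Not all that is in view belongs to the job. Leave any blue look-alike of the part that bears large_pot_center alone.

How it is judged:
By the outcome, as a careful person would: the job done as asked, in the order asked, and still so for the second after the job is handed in, while the arm keeps its last pose, push and grip.
It also fails if it takes over 61 s, if anything falls off the work surface, if the arm or the gripper's body presses on something with over 40 N, if the wrist force passes 120 N, or if a joint passes its speed limit or range.

## Working session

There is one attempt and no reset: what is moved stays moved. The work goes in short steps, Python scripts to look and compute and a tool call to move; the robot and the scene stay as the last step left them, time stands still between calls to the robot, and variables do not carry over. Pictures are saved under pics/ and viewed, at most 10 in all, crops included, and the job is handed in when it is done.

Besides the shell and the picture viewer there is one more tool, called as name([rows], argument=value, ...), one row to a line, values as JSON. jog_arm: Moves the arm, as the interface text tells. Its arguments: {"type":"object","properties":{"motion":{"type":"array"},"squeeze":{"type":"number"}},"required":["motion"]}

```bash
mkdir -p pics; python3 - <<'E'
from station import ctrl
import cv2,numpy as np
for n in("scene","side"):
    cv2.imwrite(f"pics/{n}0.png",ctrl.camera(n)[:,:,::-1]); m=ctrl.camera_model(n)
    R=cv2.Rodrigues(np.array(m["rvec"]))[0]; print(n,m["intrinsics"],m["k1"],-R.T@np.array(m["tvec"]).ravel(),R[2])
o=ctrl.get_obs();print(o, ctrl.pinch_z)
E
```

```text
scene [[569.33212807   0.         323.02480941]
 [  0.         569.33212807 249.21872956]
 [  0.           0.           1.        ]] -0.027830650870230504 [1.18588448 0.65462999 1.31193021] [-0.4116903  -0.47622345 -0.7769957 ]
side [[498.65959714   0.         317.54294852]
 [  0.         498.65959714 237.45948613]
 [  0.           0.           1.        ]] 0.018356869243320088 [ 0.31642806 -0.8289821   0.88506042] [ 0.22315208  0.68497764 -0.69354796]
{'time_s': 0.1, 'qpos': array([-1.39257020e+00,  3.00408348e-01,  1.52150412e+00,  1.23737093e-05,
        1.32070594e+00, -6.65742269e-02]), 'joint_vel': array([ 0.00060001, -0.00094762, -0.00126409,  0.00227639,  0.00125647,
        0.00020156]), 'tau': array([ 7.82303487e-04, -5.32645619e+01, -3.53286195e+01,  7.09365914e-02,
        2.34462053e-02, -4.89072829e-05]), 'ee_pos': array([ 0.13327244, -0.53337062,  0.20495331]), 'eef_rot': array([-3.14056997e+00, -8.01975560e-05,  2.44797246e-01]), 'force': array([-0.8569227 , -0.49714829, -0.5899742 ]), 'moment': array([ 0.01794545,  0.01079491, -0.03342161]), 'grip_force': 0.0, 'grip_width': 0.09430714621595271} 0.0188
```

View pics/scene0.png

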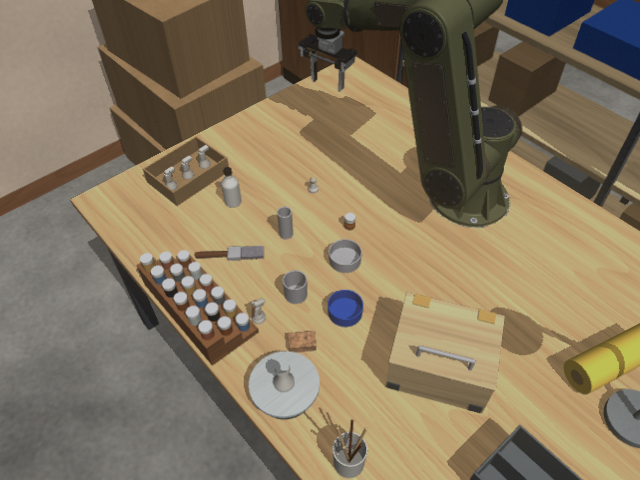

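View pics/side0.png

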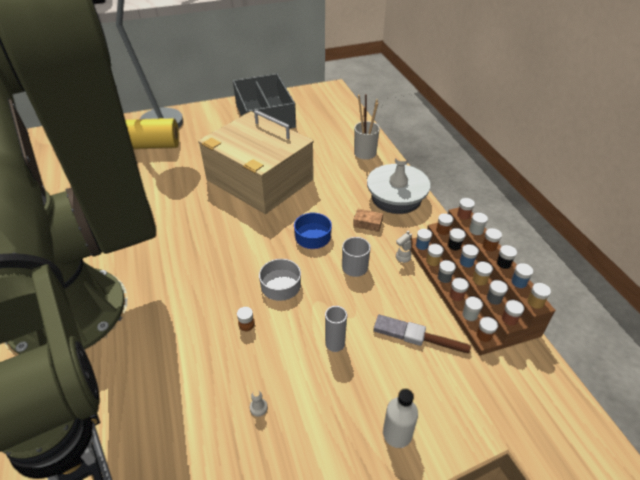

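The first view shows the robot, chest and pots. Scene pixels:
- **Large-pot candidates:** steel pot at (345,256) and blue pot at (346,308). The steel one fits; the blue one is the look-alike.
- **Medium pot:** (295,287).
- **Small pot:** (285,223).
- **Chest:** (447,345), with its handle bar at (445,356).

In the side view the pots are at (281,280), (356,257) and (336,329), with the blue pot at (313,230). The brush pot at (350,455) and the jars aren't candidates. Next I'll measure and confirm in one crop.

```bash
cat > h.py <<'E'
from station import ctrl
import cv2,numpy as np
from scipy.optimize import least_squares
def cam(n,m=None):
    m=m or ctrl.camera_model(n); K=np.array(m["intrinsics"]);R=cv2.Rodrigues(np.array(m["rvec"]))[0];t=np.array(m["tvec"]).ravel()
    return K,m["k1"],R,t
def ray(c,px):
    K,k,R,t=c; u=cv2.undistortPoints(np.array(px,float).reshape(-1,1,2),K,np.array([k,0,0,0,0.])).reshape(-1,2)
    return -R.T@t,np.c_[u,np.ones(len(u))]@R
def plane(c,px,z):
    o,d=ray(c,px); return (o+d*((z-o[2])/d[:,2])[:,None])[:,:2]
def proj(c,P):
    K,k,R,t=c; return cv2.projectPoints(np.array(P,float).reshape(-1,1,3),R,t,K,np.array([k,0,0,0,0.]))[0].reshape(-1,2)
def greyblob(im,seed,half=45,smax=45):
    hsv=cv2.cvtColor(im,cv2.COLOR_RGB2HSV); m=(hsv[:,:,1]<smax).astype(np.uint8)
    w=np.zeros_like(m);x,y=seed;w[max(0,y-half):y+half,max(0,x-half):x+half]=1
    cs,_=cv2.findContours(m*w,cv2.RETR_EXTERNAL,cv2.CHAIN_APPROX_NONE)
    cs=[q for q in cs if cv2.contourArea(q)>60]
    return min(cs,key=lambda q:-cv2.pointPolygonTest(q,(float(x),float(y)),True))
def rim(c,cnt,h,r):
    P=plane(c,cnt.reshape(-1,2),h); o=ray(c,[[0,0]])[0][:2]
    v=P.mean(0)-o;v/=np.linalg.norm(v); 
    p=P[np.argmax(P@v)]-v*r
    for _ in range(6):
        S=P[(P-p)@v>0.2*r]
        s=least_squares(lambda q:np.hypot(*(S-q).T)-r,p,loss="soft_l1",f_scale=.001); p=s.x
    return p,np.sqrt(np.mean(s.fun**2))
E
python3 - <<'E'
from h import *
seeds={"L":((345,256),(281,280),.04,.048),"M":((295,287),(356,257),.07,.033),"S":((285,223),(336,329),.1,.022)}
out=[]
for i,n in enumerate(("scene","side")):
    im=cv2.imread(f"pics/{n}0.png");rgb=im[:,:,::-1].copy();c=cam(n)
    for k,s in seeds.items():
        q=greyblob(rgb,s[i]);p,e=rim(c,q,s[2],s[3]);print(n,k,cv2.boundingRect(q),p.round(4),round(e,4))
        a=np.linspace(0,6.28,60);pp=proj(c,np.c_[p[0]+s[3]*np.cos(a),p[1]+s[3]*np.sin(a),0*a+s[2]])
        for u in pp:
            x,y=np.round(u).astype(int); im[y,x]=(0,0,255)
    out.append(im)
A=cv2.resize(out[0][190:340,240:380],None,fx=2.8,fy=2.8,interpolation=0)
B=cv2.resize(out[0][280:420,380:515],None,fx=2.8,fy=2.8,interpolation=0)
A=cv2.copyMakeBorder(A[:392],0,0,0,0,0)
C=cv2.resize(out[1][90:220,190:330],None,fx=2.8,fy=2.8,interpolation=0)[:,:392]
cv2.imwrite("pics/crop1.png",np.hstack([A[:392,:392],B[:392,:378]]))
cv2.imwrite("pics/crop2.png",np.vstack([cv2.resize(out[1][95:215,190:330],None,fx=4,fy=4,interpolation=0)]))
E
```

```text
scene L (329, 239, 33, 34) [ 0.4735 -0.0751] 0.0012
scene M (283, 271, 24, 33) [ 0.6567 -0.0763] 0.001
scene S (277, 207, 16, 32) [ 0.5373 -0.2661] 0.0012
side L (259, 259, 42, 41) [ 0.469  -0.0813] 0.0009
side M (342, 237, 28, 39) [ 0.6526 -0.0829] 0.0011
side S (325, 306, 22, 46) [ 0.5336 -0.2721] 0.001
```

View pics/crop1.png

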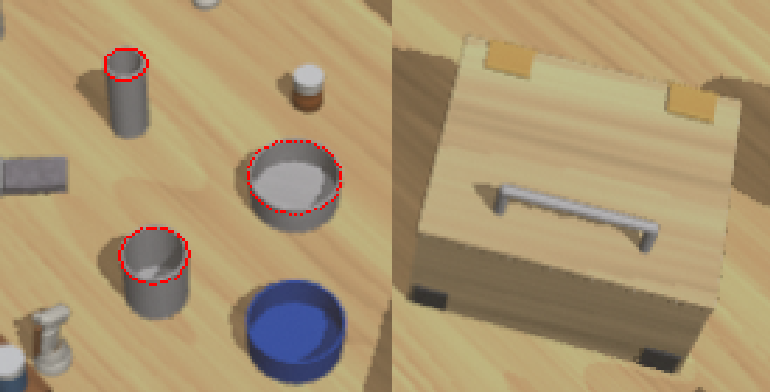

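View pics/crop2.png

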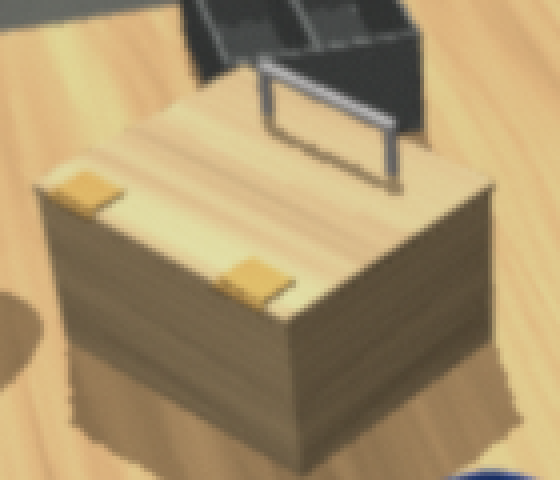

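The crops confirm the steel large pot at crop (293,180), the blue look-alike at (295,328), and the medium and small pots at (155,255) and (127,65). The chest handle ends are at (503,188) and (657,229). Next I'll compute the chest pose.

```bash
python3 - <<'E'
from h import *
a=cam("scene");b=cam("side")
A=plane(a,[[407.1,293.2],[504.3,315.7],[390,363.2],[495.4,388.9]],.134);print("scene corners HL HR FL FR\n",A.round(3))
print("side corners HL HR? \n",plane(b,[[199.5,141.8],[262.5,175],[313.3,141.8]],.134).round(3))
print("bar",plane(a,[[419.6,347.1],[474.6,361.8]],.171).round(4),plane(b,[[255.5,111.5],[288.8,126.3]],.171).round(4))
print("others: jar,knight,pawn,bottle,block,blue",plane(a,[[349,226],[259,315],[313,190],[232,203],[301,345],[346,318]],.0).round(3))
print(cam("wrist"))
E
```

```text
scene corners HL HR FL FR
 [[0.498 0.179]
 [0.369 0.382]
 [0.669 0.287]
 [0.539 0.488]]
side corners HL HR? 
 [[0.373 0.371]
 [0.499 0.17 ]
 [0.665 0.271]]
bar [[0.6062 0.3148]
 [0.5421 0.4214]] [[0.5417 0.4141]
 [0.6086 0.3094]]
others: jar,knight,pawn,bottle,block,blue [[ 0.371 -0.165]
 [ 0.773 -0.092]
 [ 0.352 -0.357]
 [ 0.582 -0.484]
 [ 0.746  0.054]
 [ 0.602  0.071]]
(array([[342.04707239,   0.        , 320.95746569],
       [  0.        , 342.04707239, 238.93528322],
       [  0.        ,   0.        ,   1.        ]]), -0.02861419600495804, array([[ 0.24233871, -0.97019118, -0.00101324],
       [-0.93130724, -0.23291855,  0.28002817],
       [-0.27191686, -0.06691803, -0.95999125]]), array([-0.54939925, -0.02865109,  0.3942257 ]))
```

jog_arm([
  [0.041,-0.021,0,0,0,0,1],
  [0.041,-0.021,0,0,0,0,1],
  [0.041,-0.021,0,0,0,0,1],
  [0.041,-0.021,0,0,0,0,1],
  [0.041,-0.021,0,0,0,0,1],
])

```text
time_s: 0.6
ee_pos: [0.3078, -0.3805, 0.2053]
eef_rot: [-3.141, 0.0, 0.245]
force: [1.2, -0.3, 0.1]
grip_width: 0.0944
grip_force: 0.0
```

jog_arm([
  [0.041,-0.021,0,0,0,0,1],
  [0.041,-0.021,0,0,0,0,1],
  [0.041,-0.021,0,0,0,0,1],
  [0.041,-0.021,0,0,0,0,1],
  [0.041,-0.021,0,0,0,0,1],
])

```text
time_s: 1.1
ee_pos: [0.4813, -0.2289, 0.2053]
eef_rot: [-3.141, 0.0, 0.245]
force: [-0.3, -0.3, 0.5]
grip_width: 0.0942
grip_force: 0.0
```

jog_arm([
  [0.041,-0.021,0,0,0,0,1],
  [0.041,-0.021,0,0,0,0,1],
  [0.041,-0.021,0,0,0,0,1],
  [0.041,-0.021,0,0,0,0,1],
  [0.041,-0.021,0,0,0,0,1],
])

```text
time_s: 1.6
ee_pos: [0.6547, -0.0774, 0.205]
eef_rot: [-3.141, 0.001, 0.245]
force: [0.5, -0.3, 0.3]
grip_width: 0.0941
grip_force: 0.0
```

jog_arm([
  [0,0,0,0,0,0,1],
  [0,0,0,0,0,0,1],
  [0,0,0,0,0,0,1],
])

```text
time_s: 1.9
ee_pos: [0.653, -0.0797, 0.2053]
eef_rot: [-3.142, 0.001, 0.244]
force: [-0.1, 0.9, -0.3]
grip_width: 0.0941
grip_force: 0.0
```

```bash
cat >> h.py <<'E'
from scipy.spatial.transform import Rotation as Rot
def pose():
    o=ctrl.get_obs(); return np.array(o["ee_pos"]),Rot.from_euler("xyz",o["eef_rot"])
def tomove(target):
    p,R=pose(); d=R.inv().apply(np.array(target)-p); print("at",p.round(4),"rpy",R.as_euler("xyz").round(4),"tool delta",d.round(4)); return d
def look(n,name):
    c=cam(n); im=ctrl.camera(n); cv2.imwrite(f"pics/{name}.png",im[:,:,::-1]); return c,im
E
python3 - <<'E'
from h import *
tomove([.655,-.08,.205]); c,im=look("wrist","w1")
for k,p in dict(L=(.471,-.078,.04),M=(.6547,-.08,.07),S=(.5355,-.269,.1)).items(): print(k,proj(c,[p]))
E
```

```text
at [ 0.653  -0.0797  0.2053] rpy [-3.1415e+00  5.0000e-04  2.4410e-01] tool delta [0.0018 0.0008 0.0003]
L [[282.74761268 366.4193682 ]]
M [[321.87928594 227.85087576]]
S [[474.26961693 389.5120713 ]]
```

View pics/w1.png

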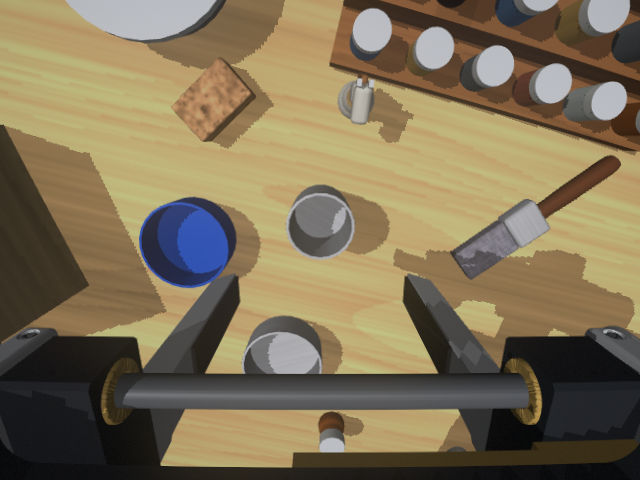

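The wrist view shows the medium pot's rim centred at about (320,226), 2 px from the prediction. The large pot's rim is at about (283,363), partly behind the gripper, and the blue pot is off to the left.

```bash
python3 - <<'E'
from h import *
c=cam("wrist");p=plane(c,[[320,226]],.07)[0];print(p)
q=greyblob(cv2.imread("pics/w1.png")[:,:,::-1].copy(),(320,226),60,60)
print(cv2.boundingRect(q),rim(c,q,.07,.033)); tomove([*p,.045])
E
```

```text
[ 0.65599981 -0.07807752]
(286, 185, 69, 75) (array([ 0.65582506, -0.07811927]), np.float64(0.00034071944172041753))
at [ 0.653  -0.0799  0.2056] rpy [3.1415e+00 1.0000e-04 2.4360e-01] tool delta [ 0.0034 -0.0011  0.1606]
```

jog_arm([
  [0.0034,-0.001,0.03,0,0,0,1],
  [0,0,0.035,0,0,0,1],
  [0,0,0.035,0,0,0,1],
  [0,0,0.03,0,0,0,1],
  [0,0,0.02,0,0,0,1],
])

```text
time_s: 2.45
ee_pos: [0.6554, -0.0782, 0.0536]
eef_rot: [-3.141, 0.002, 0.243]
force: [0.4, -0.7, 0.0]
grip_width: 0.0937
grip_force: 0.0
```

jog_arm([
  [0,0,0.0106,0,0,0,1],
  [0,0,0,0,0,0,1],
  [0,0,0,0,0,0,0],
  [0,0,0,0,0,0,-0.3],
  [0,0,0,0,0,0,-1],
], squeeze=15)

```text
time_s: 2.95
ee_pos: [0.6571, -0.0773, 0.0461]
eef_rot: [3.141, -0.002, 0.245]
force: [0.9, -0.7, -0.5]
grip_width: 0.0731
grip_force: 0.0
```

jog_arm([
  [0,0,0,0,0,0,-1],
  [0,0,0,0,0,0,-1],
  [0,0,0,0,0,0,-1],
  [0,0,0,0,0,0,-1],
  [0,0,0,0,0,0,-1],
], squeeze=15)

```text
time_s: 3.45
ee_pos: [0.6569, -0.0772, 0.0454]
eef_rot: [3.141, -0.001, 0.245]
force: [-1.3, 0.1, 6.4]
grip_width: 0.0645
grip_force: 14.9
```

jog_arm([
  [0,0,-0.01,0,0,0,-1],
  [0,0,-0.03,0,0,0,-1],
  [0,0,-0.04,0,0,0,-1],
  [-0.02,-0.005,-0.01,0,0,0,-1],
  [-0.035,-0.009,0,0,0,0,-1],
])

```text
time_s: 3.95
ee_pos: [0.6008, -0.077, 0.1371]
eef_rot: [3.14, -0.004, 0.245]
force: [-0.3, -0.8, -1.1]
grip_width: 0.0644
grip_force: 14.9
```

jog_arm([
  [-0.035,-0.009,0,0,0,0,-1],
  [-0.035,-0.009,0,0,0,0,-1],
  [-0.035,-0.009,0,0,0,0,-1],
  [-0.019,-0.005,0,0,0,0,-1],
  [0,0,0,0,0,0,-1],
])

```text
time_s: 4.45
ee_pos: [0.4703, -0.0758, 0.1356]
eef_rot: [3.141, -0.0, 0.244]
force: [0.3, -0.3, -1.3]
grip_width: 0.0647
grip_force: 14.9
```

```bash
python3 - <<'E'
from h import *
print(ctrl.get_obs()["grip_width"]);tomove([.472,-.0765,.05])
ims=[]
for n,s in(("scene",(345,256)),("side",(281,280))):
    c,im=look(n,n+"1"); x,y=np.round(proj(c,[(.472,-.077,.07)])[0]).astype(int); ims.append(cv2.resize(im[y-50:y+50,x-50:x+50,::-1],None,fx=4,fy=4))
cv2.imwrite("pics/c3.png",np.hstack(ims))
E
```

```text
0.06467306613370177
at [ 0.4703 -0.0758  0.1356] rpy [ 3.1415e+00 -2.0000e-04  2.4440e-01] tool delta [0.0015 0.001  0.0856]
```

View pics/c3.png

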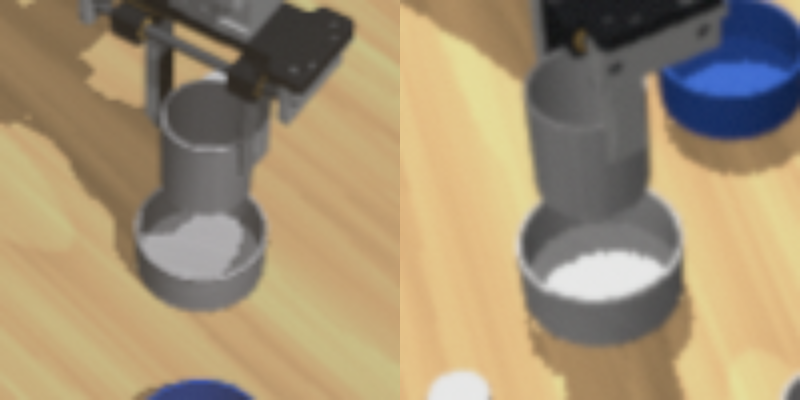

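The medium pot is held upright and centred over the large pot in both views: crop columns 205 vs 200 in the scene view and 590 vs 600 in the side view. I'll lower it now, slowly near the floor.

jog_arm([
  [0.0015,0.001,0.02,0,0,0,-1],
  [0,0,0.025,0,0,0,-1],
  [0,0,0.02,0,0,0,-1],
  [0,0,0.01,0,0,0,-1],
  [0,0,0.004,0,0,0,-1],
])

```text
time_s: 5.05
ee_pos: [0.4738, -0.0764, 0.055]
eef_rot: [-3.141, 0.001, 0.245]
force: [-0.2, -0.6, -1.0]
grip_width: 0.0645
grip_force: 14.9
```

jog_arm([
  [0,0,0.002,0,0,0,-1],
  [0,0,0.002,0,0,0,-1],
  [0,0,0.001,0,0,0,-1],
  [0,0,0,0,0,0,-1],
  [0,0,0,0,0,0,-1],
])

```text
time_s: 5.55
ee_pos: [0.4738, -0.0765, 0.0512]
eef_rot: [3.141, -0.001, 0.245]
force: [-0.4, -0.2, 0.6]
grip_width: 0.0644
grip_force: 14.9
```

jog_arm([
  [0,0,0.0008,0,0,0,-1],
  [0,0,0,0,0,0,-1],
  [0,0,0,0,0,0,-1],
])

```text
time_s: 5.85
ee_pos: [0.4738, -0.0766, 0.0504]
eef_rot: [3.141, -0.001, 0.245]
force: [-0.8, -0.4, 5.3]
grip_width: 0.0645
grip_force: 14.9
```

jog_arm([
  [0,0,0,0,0,0,0.5],
  [0,0,0,0,0,0,1],
  [0,0,0,0,0,0,1],
  [0,0,0,0,0,0,1],
  [0,0,0,0,0,0,1],
])

```text
time_s: 6.35
ee_pos: [0.4735, -0.0765, 0.05]
eef_rot: [-3.142, 0.0, 0.245]
force: [0.4, 0.3, 1.1]
grip_width: 0.0932
grip_force: 0.0
```

jog_arm([
  [0,0,-0.015,0,0,0,1],
  [0,0,-0.045,0,0,0,1],
  [0,0,-0.045,0,0,0,1],
  [0,0.02,-0.04,0,0,0,1],
  [0.003,0.04,-0.01,0,0,0,1],
])

```text
time_s: 6.85
ee_pos: [0.4923, -0.1337, 0.2101]
eef_rot: [3.138, -0.006, 0.247]
force: [-0.7, -0.4, -0.2]
grip_width: 0.0938
grip_force: 0.0
```

jog_arm([
  [0.003,0.04,0,0,0,0,1],
  [0.003,0.04,0,0,0,0,1],
  [0.003,0.04,0,0,0,0,1],
  [0.003,0.02,0,0,0,0,1],
  [0,0,0,0,0,0,1],
])

```text
time_s: 7.35
ee_pos: [0.5366, -0.2689, 0.2041]
eef_rot: [-3.141, 0.001, 0.242]
force: [-0.1, 0.6, -0.0]
grip_width: 0.094
grip_force: 0.0
```

```bash
python3 - <<'E'
from h import *
o=ctrl.get_obs();print(o["grip_width"]); c,im=look("wrist","w2")
s=np.round(proj(c,[(.5366,-.2676,.1)])[0]).astype(int)
q=greyblob(im,tuple(int(v) for v in s),60,60);p,e=rim(c,q,.1,.022);print(s,cv2.boundingRect(q),p,e);tomove([*p,.075])
for n,sd in(("scene",(345,250)),("side",(281,270))):
    c,im=look(n,n+"2")
    q=greyblob(im,sd,60);print(n,cv2.boundingRect(q),rim(c,q,.075,.033))
E
```

```text
0.09397040320839127
[320 238] (295, 198, 51, 65) [ 0.53667518 -0.26769962] 0.00033025245765058486
at [ 0.5364 -0.2675  0.2043] rpy [-3.1408e+00  8.0000e-04  2.4350e-01] tool delta [0.0003 0.0004 0.1293]
scene (329, 236, 33, 37) (array([ 0.47473406, -0.07525687]), np.float64(0.000911671325468562))
side (259, 253, 42, 47) (array([ 0.47018239, -0.08164175]), np.float64(0.0009061336908723654))
```

View pics/w2.png

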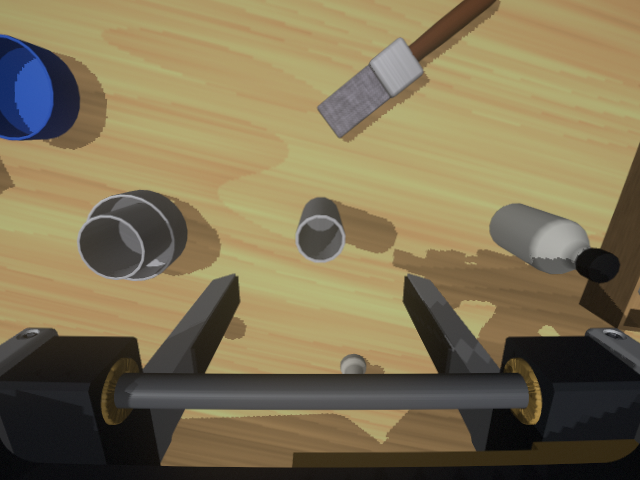

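The wrist view shows the medium pot nested in the large one at (112,248). The small pot's rim is at (320,238), directly below the tool.

jog_arm([
  [0,0,0.03,0,0,0,1],
  [0,0,0.035,0,0,0,1],
  [0,0,0.035,0,0,0,1],
  [0,0,0.02,0,0,0,1],
  [0,0,0.009,0,0,0,1],
])

```text
time_s: 8.0
ee_pos: [0.5359, -0.2655, 0.0745]
eef_rot: [-3.14, 0.002, 0.246]
force: [0.0, -0.7, -0.2]
grip_width: 0.0938
grip_force: 0.0
```

jog_arm([
  [0,0,0,0,0,0,0.3],
  [0,0,0,0,0,0,0],
  [0,0,0,0,0,0,-0.3],
  [0,0,0,0,0,0,-1],
  [0,0,0,0,0,0,-1],
], squeeze=15)

```text
time_s: 8.5
ee_pos: [0.5368, -0.267, 0.0767]
eef_rot: [3.141, -0.001, 0.245]
force: [-0.1, -0.6, -0.2]
grip_width: 0.0577
grip_force: 0.0
```

jog_arm([
  [0,0,0,0,0,0,-1],
  [0,0,0,0,0,0,-1],
  [0,0,0,0,0,0,-1],
  [0,0,0,0,0,0,-1],
  [0,0,0,0,0,0,-1],
])

```text
time_s: 9.0
ee_pos: [0.5366, -0.2669, 0.0761]
eef_rot: [3.141, -0.0, 0.245]
force: [0.4, 0.4, 1.7]
grip_width: 0.0442
grip_force: 15.0
```

```bash
python3 - <<'E'
from h import *
print(ctrl.get_obs()["grip_width"],ctrl.get_obs()["grip_force"]);tomove([.473,-.077,.08])
E
```

```text
0.04417673782383823 14.998795911669731
at [ 0.5366 -0.2669  0.0761] rpy [ 3.1415e+00 -1.0000e-04  2.4480e-01] tool delta [-0.0157 -0.1997 -0.0039]
```

jog_arm([
  [0,0,-0.01,0,0,0,-1],
  [0,0,-0.03,0,0,0,-1],
  [0,0,-0.04,0,0,0,-1],
  [0,0,-0.03,0,0,0,-1],
  [-0.0017,-0.02,0,0,0,0,-1],
])

```text
time_s: 9.5
ee_pos: [0.5315, -0.2496, 0.1911]
eef_rot: [3.136, -0.005, 0.243]
force: [1.0, -0.5, -0.2]
grip_width: 0.0439
grip_force: 15.0
```

jog_arm([
  [-0.003,-0.04,0,0,0,0,-1],
  [-0.003,-0.04,0,0,0,0,-1],
  [-0.003,-0.04,0,0,0,0,-1],
  [-0.003,-0.04,0,0,0,0,-1],
  [-0.002,-0.0197,0,0,0,0,-1],
])

```text
time_s: 10.0
ee_pos: [0.472, -0.0747, 0.1868]
eef_rot: [-3.142, -0.001, 0.246]
force: [-0.1, -0.6, -0.3]
grip_width: 0.044
grip_force: 15.0
```

jog_arm([
  [0,0,0,0,0,0,-1],
  [0,0,0,0,0,0,-1],
])

```text
time_s: 10.2
ee_pos: [0.4732, -0.0772, 0.1867]
eef_rot: [3.141, -0.001, 0.245]
force: [0.8, -0.9, -0.0]
grip_width: 0.0442
grip_force: 15.0
```

```bash
python3 - <<'E'
from h import *
tomove([.473,-.077,.086]); ims=[]
for n in("scene","side"):
    c,im=look(n,n+"3"); x,y=np.round(proj(c,[(.473,-.077,.1)])[0]).astype(int); ims.append(cv2.resize(im[y-50:y+50,x-50:x+50,::-1],None,fx=4,fy=4))
cv2.imwrite("pics/c4.png",np.hstack(ims))
E
```

```text
at [ 0.4732 -0.0772  0.1867] rpy [ 3.141e+00 -8.000e-04  2.455e-01] tool delta [-0.0003 -0.0003  0.1007]
```

View pics/c4.png

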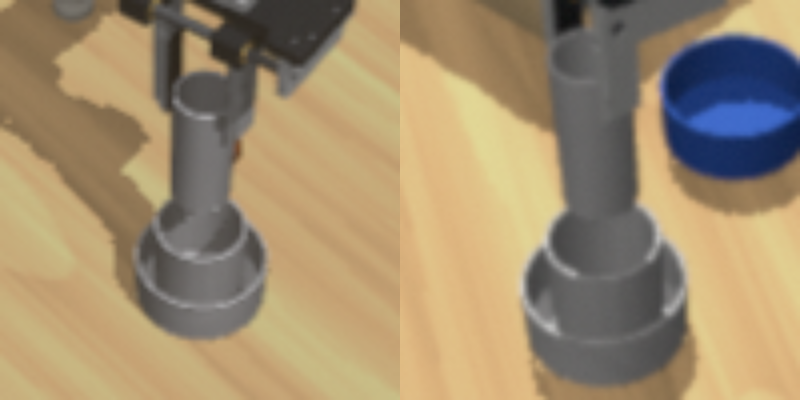

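The small pot is upright and centred over the medium pot's opening in both views, so I'll lower it.

jog_arm([
  [0,0,0.02,0,0,0,-1],
  [0,0,0.03,0,0,0,-1],
  [0,0,0.025,0,0,0,-1],
  [0,0,0.015,0,0,0,-1],
  [0,0,0.005,0,0,0,-1],
])

```text
time_s: 10.8
ee_pos: [0.4724, -0.0777, 0.0894]
eef_rot: [-3.14, 0.002, 0.244]
force: [0.4, 0.3, -0.5]
grip_width: 0.0445
grip_force: 15.0
```

jog_arm([
  [0,0,0.002,0,0,0,-1],
  [0,0,0.002,0,0,0,-1],
  [0,0,0.001,0,0,0,-1],
  [0,0,0,0,0,0,-1],
  [0,0,0,0,0,0,-1],
])

```text
time_s: 11.3
ee_pos: [0.4731, -0.077, 0.0864]
eef_rot: [3.141, -0.001, 0.245]
force: [0.6, -1.3, -0.5]
grip_width: 0.0441
grip_force: 15.0
```

jog_arm([
  [0,0,0.0007,0,0,0,-1],
  [0,0,0,0,0,0,-1],
  [0,0,0,0,0,0,-1],
])

```text
time_s: 11.6
ee_pos: [0.4735, -0.077, 0.0861]
eef_rot: [3.141, -0.001, 0.245]
force: [-0.4, 0.3, 6.2]
grip_width: 0.0441
grip_force: 15.0
```

jog_arm([
  [0,0,0.0005,0,0,0,-1],
  [0,0,0,0,0,0,-1],
  [0,0,0,0,0,0,-1],
])

```text
time_s: 11.9
ee_pos: [0.4737, -0.0772, 0.0859]
eef_rot: [3.14, -0.002, 0.245]
force: [-0.7, 0.1, 10.2]
grip_width: 0.0443
grip_force: 15.0
```

jog_arm([
  [0,0,0,0,0,0,0],
  [0,0,0,0,0,0,0.3],
  [0,0,0,0,0,0,0.5],
  [0,0,0,0,0,0,0.5],
  [0,0,-0.01,0,0,0,0.5],
])

```text
time_s: 12.4
ee_pos: [0.4723, -0.0768, 0.0942]
eef_rot: [-3.14, 0.002, 0.245]
force: [-0.5, -0.0, -0.1]
grip_width: 0.0701
grip_force: 0.0
```

jog_arm([
  [0,0,-0.035,0,0,0,0.5],
  [0,0,-0.045,0,0,0,0.5],
  [0,0,-0.045,0,0,0,0.5],
  [0,0,-0.035,0,0,-0.07,0.5],
  [0,0,-0.005,0,0,-0.145,0.5],
])

```text
time_s: 12.9
ee_pos: [0.474, -0.0772, 0.2651]
eef_rot: [3.137, -0.006, 0.463]
force: [0.1, 0.6, -0.7]
grip_width: 0.0704
grip_force: 0.0
```

jog_arm([
  [0,0,0,0,0,-0.145,0.5],
  [0,0,0,0,0,-0.145,0.5],
  [0,0,0,0,0,-0.145,0.5],
  [0,0,0,0,0,-0.145,0.5],
  [0,0,0,0,0,-0.145,0.5],
])

```text
time_s: 13.4
ee_pos: [0.4728, -0.0769, 0.2606]
eef_rot: [3.141, -0.0, 1.191]
force: [-0.4, -0.0, -0.8]
grip_width: 0.07
grip_force: 0.0
```

jog_arm([
  [0,0,0,0,0,-0.145,0.5],
  [0,0,0,0,0,-0.145,0.5],
  [0,0,0,0,0,-0.145,0.5],
  [0,0,0,0,0,-0.145,0.5],
  [0,0,0,0,0,-0.145,0.5],
])

```text
time_s: 13.9
ee_pos: [0.4728, -0.0769, 0.2606]
eef_rot: [3.141, 0.0, 1.916]
force: [-0.3, 0.1, -1.0]
grip_width: 0.0704
grip_force: 0.0
```

jog_arm([
  [0,0,0,0,0,-0.145,0.5],
  [0,0,0,0,0,-0.075,0.5],
  [0,0,0,0,0,0,0.5],
])

```text
time_s: 14.2
ee_pos: [0.4729, -0.077, 0.2605]
eef_rot: [3.141, 0.0, 2.131]
force: [0.3, 0.4, -0.6]
grip_width: 0.0704
grip_force: 0.0
```

```bash
python3 - <<'E'
from h import *
tomove([.5746,.365,.27]);print(ctrl.get_obs()["grip_width"],ctrl.get_obs()["qpos"].round(2))
E
```

```text
at [ 0.4729 -0.077   0.2605] rpy [3.1413e+00 4.0000e-04 2.1309e+00] tool delta [ 0.3204  0.321  -0.0095]
0.07037297372354732 [-0.24  0.1   1.63 -0.    1.41 -0.8 ]
```

jog_arm([
  [0.029,0.029,-0.002,0,0,0,0.5],
  [0.029,0.029,-0.002,0,0,0,0.5],
  [0.029,0.029,-0.002,0,0,0,0.5],
  [0.029,0.029,-0.002,0,0,0,0.5],
  [0.029,0.029,-0.002,0,0,0,0.5],
])

```text
time_s: 14.7
ee_pos: [0.519, 0.1246, 0.2705]
eef_rot: [3.141, 0.0, 2.127]
force: [0.5, -0.9, 0.6]
grip_width: 0.0706
grip_force: 0.0
```

jog_arm([
  [0.029,0.029,0,0,0,0,0.5],
  [0.029,0.029,0,0,0,0,0.5],
  [0.029,0.029,0,0,0,0,0.5],
  [0.029,0.029,0,0,0,0,0.5],
  [0.029,0.029,0,0,0,0,0.5],
])

```text
time_s: 15.2
ee_pos: [0.565, 0.3244, 0.2703]
eef_rot: [3.141, 0.0, 2.127]
force: [-0.6, 0.2, 0.5]
grip_width: 0.0704
grip_force: 0.0
```

jog_arm([
  [0.03,0.031,0,0,0,0,0.5],
  [0,0,0,0,0,0,0.5],
  [0,0,0,0,0,0,0.5],
])

```text
time_s: 15.5
ee_pos: [0.5751, 0.365, 0.2693]
eef_rot: [-3.14, 0.0, 2.129]
force: [0.3, -0.8, -0.4]
grip_width: 0.0707
grip_force: 0.0
```

```bash
python3 - <<'E'
from h import *
tomove([.5746,.365,.188-.0188-.005]); c,im=look("wrist","w3")
d=.06*np.array([np.sin(.56),-np.cos(.56)]);m=np.array([.5746,.365])
print(proj(c,[(*m,.169),(*(m+d),.169),(*(m-d),.169)]).round(1))
c,im2=look("scene","scene4")
a=im2[200:320,280:400]; b=im[60:460,20:620]
cv2.imwrite("pics/c5.png",np.vstack([cv2.resize(b,(600,400)),np.hstack([cv2.resize(a,(200,200)),cv2.resize(look("side","side4")[1][200:320,220:340],(200,200)),np.zeros((200,200,3),np.uint8)])])[:,:,::-1])
E
```

```text
at [0.5751 0.365  0.2693] rpy [-3.1405e+00  1.0000e-04  2.1289e+00] tool delta [ 0.0003 -0.0003  0.1051]
[[319.3 238.2]
 [319.6 301.7]
 [319.1 166.9]]
```

View pics/c5.png

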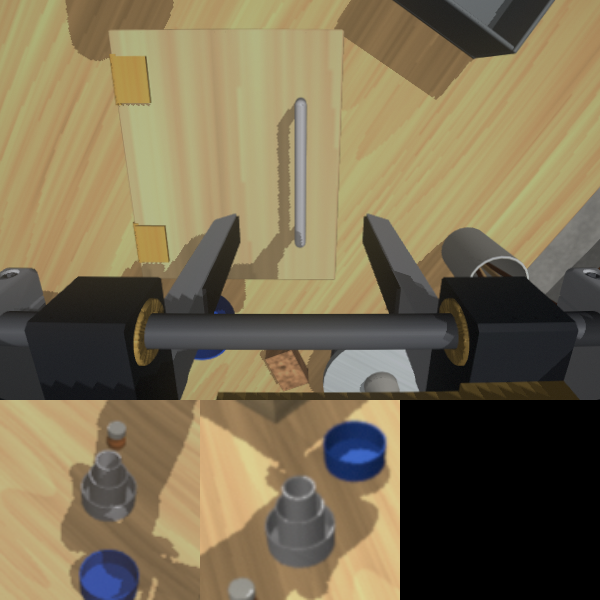

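The wrist view shows the bar at full-image column 320, from row 158 to 306, centred between the fingers and square to them. In the scene and side crops the stack stands nested and upright. Now I'll descend onto the bar and close.

jog_arm([
  [0,0,0.025,0,0,0,0.5],
  [0,0,0.035,0,0,0,0.5],
  [0,0,0.03,0,0,0,0.5],
  [0,0,0.02,0,0,0,0.5],
  [0,0,0.009,0,0,0,0.5],
])

```text
time_s: 16.15
ee_pos: [0.575, 0.3633, 0.1495]
eef_rot: [-3.14, -0.0, 2.128]
force: [0.7, 0.1, 0.8]
grip_width: 0.0707
grip_force: 0.0
```

jog_arm([
  [0,0,0,0,0,0,0.2],
  [0,0,0,0,0,0,0],
  [0,0,0,0,0,0,-0.3],
  [0,0,0,0,0,0,-0.6],
  [0,0,0,0,0,0,-1],
], squeeze=30)

```text
time_s: 16.65
ee_pos: [0.5755, 0.3646, 0.1514]
eef_rot: [3.141, 0.0, 2.13]
force: [-0.8, -0.9, -0.1]
grip_width: 0.0341
grip_force: 0.0
```

jog_arm([
  [0,0,0,0,0,0,-1],
  [0,0,0,0,0,0,-1],
  [0,0,0,0,0,0,-1],
  [0,0,0,0,0,0,-1],
  [0,0,0,0,0,0,-1],
])

```text
time_s: 17.15
ee_pos: [0.5746, 0.3641, 0.1508]
eef_rot: [-3.139, -0.0, 2.13]
force: [-6.2, -3.8, 2.3]
grip_width: 0.0088
grip_force: 30.0
```

jog_arm([
  [0,0,0,0,0,0,-1],
  [0,0,0,0,0,0,-1],
  [0,0,0,0,0,0,-1],
])

```text
time_s: 17.45
ee_pos: [0.5746, 0.3641, 0.1508]
eef_rot: [-3.139, 0.0, 2.13]
force: [-6.6, -3.8, 3.9]
grip_width: 0.0088
grip_force: 30.0
```

```bash
python3 - <<'E'
from h import *
tomove([.5746,.365,.15])
E
```

```text
at [0.5746 0.3641 0.1508] rpy [-3.1391  0.      2.1299] tool delta [0.0008 0.0004 0.0008]
```

jog_arm([
  [0,-0.0013,-0.0072,-0.0436,0,0,-1],
  [0,-0.0013,-0.0072,-0.0436,0,0,-1],
  [0,-0.0013,-0.0072,-0.0436,0,0,-1],
  [0,-0.0013,-0.0072,-0.0436,0,0,-1],
  [0,-0.0013,-0.0072,-0.0436,0,0,-1],
])

```text
time_s: 17.95
ee_pos: [0.5668, 0.3593, 0.1858]
eef_rot: [2.923, -0.0, 2.13]
force: [-0.8, -0.4, -2.4]
grip_width: 0.0091
grip_force: 30.0
```

```bash
cat >> h.py <<'E'
def lid():
    p,R=pose(); g=p-R.apply([0,0,ctrl.pinch_z]); h=np.array([.4348,.2765]);d=g[:2]-h
    print("lid deg",np.degrees(np.arctan2(g[2]-.125,np.hypot(*d))-np.arctan2(.044,.165)),"r mm",1e3*np.hypot(np.hypot(*d),g[2]-.125),"tilt",np.degrees(np.arccos(-R.as_matrix()[2,2])),ctrl.get_obs()["force"].round(1),ctrl.get_obs()["qpos"].round(2),ctrl.get_obs()["grip_width"])
E
python3 -c "from h import *;lid()"
```

```text
lid deg 12.616559086842363 r mm 171.09921388226505 tilt 12.505303491591846 [-0.8 -0.4 -2.4] [ 0.51  0.46  1.36  0.01  1.1  -0.06] 0.009070152847037155
```

Lid angle and tool tilt agree, and forces are small. Continuing along the arc.

jog_arm([
  [0,-0.0013,-0.0072,-0.0436,0,0,-1],
  [0,-0.0013,-0.0072,-0.0436,0,0,-1],
  [0,-0.0013,-0.0072,-0.0436,0,0,-1],
  [0,-0.0013,-0.0072,-0.0436,0,0,-1],
  [0,-0.0013,-0.0072,-0.0436,0,0,-1],
])

```text
time_s: 18.45
ee_pos: [0.5524, 0.3504, 0.2183]
eef_rot: [2.705, -0.0, 2.13]
force: [-0.8, 0.3, -3.3]
grip_width: 0.0089
grip_force: 30.0
```

jog_arm([
  [0,-0.0013,-0.0072,-0.0436,0,0,-1],
  [0,-0.0013,-0.0072,-0.0436,0,0,-1],
  [0,-0.0013,-0.0072,-0.0436,0,0,-1],
  [0,-0.0013,-0.0072,-0.0436,0,0,-1],
  [0,-0.0013,-0.0072,-0.0436,0,0,-1],
])

```text
time_s: 18.95
ee_pos: [0.5323, 0.338, 0.2463]
eef_rot: [2.486, -0.0, 2.13]
force: [-1.5, 2.4, -1.4]
grip_width: 0.0089
grip_force: 30.0
```

```bash
python3 -c "from h import *;lid()"
```

```text
lid deg 37.75093345633033 r mm 171.26171592037693 tilt 37.536299737064205 [-1.5  2.4 -1.4] [ 0.49  0.13  1.77  0.08  0.59 -0.12] 0.008907643966107917
```

jog_arm([
  [0,-0.0013,-0.0072,-0.0436,0,0,-1],
  [0,-0.0013,-0.0072,-0.0436,0,0,-1],
  [0,-0.0013,-0.0072,-0.0436,0,0,-1],
  [0,-0.0013,-0.0072,-0.0436,0,0,-1],
  [0,-0.001,-0.006,-0.0366,0,0,-1],
])

```text
time_s: 19.45
ee_pos: [0.5085, 0.3232, 0.2678]
eef_rot: [2.275, -0.0, 2.13]
force: [-4.0, 4.8, -1.6]
grip_width: 0.009
grip_force: 30.0
```

jog_arm([
  [0,0,0,0,0,0,-1],
  [0,0,0,0,0,0,-1],
  [0,0,0,0,0,0,-1],
  [0,0,0,0,0,0,-1],
  [0,0,0,0,0,0,-1],
])

```text
time_s: 19.95
ee_pos: [0.5091, 0.3235, 0.2674]
eef_rot: [2.279, -0.0, 2.13]
force: [-2.7, 5.0, -1.5]
grip_width: 0.0089
grip_force: 30.0
```

```bash
python3 - <<'E'
from h import *
lid(); _,a=look("scene","sceneF");_,b=look("side","sideF")
cv2.imwrite("pics/c6.png",np.hstack([cv2.resize(a[150:420,240:520],(400,386)),cv2.resize(b[60:330,120:400],(400,386))])[:,:,::-1])
E
```

```text
lid deg 49.593837004080726 r mm 171.324138662258 tilt 49.44432685689908 [-2.7  5.  -1.5] [ 0.48 -0.01  1.96  0.19  0.34 -0.23] 0.008903667738996545
```

View pics/c6.png

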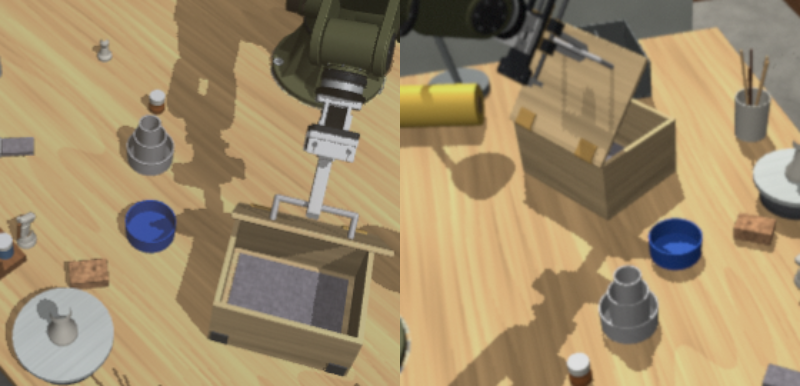

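The lid is held open at about 49.5° and the stack stands upright. I'll trim the last half degree, settle and hand in.

jog_arm([
  [0,-0.0002,-0.0013,-0.008,0,0,-1],
  [0,0,0,0,0,0,-1],
  [0,0,0,0,0,0,-1],
  [0,0,0,0,0,0,-1],
  [0,0,0,0,0,0,-1],
])

```text
time_s: 20.55
ee_pos: [0.5082, 0.323, 0.2681]
eef_rot: [2.271, -0.0, 2.13]
force: [-2.4, 4.3, -1.5]
grip_width: 0.0092
grip_force: 30.0
```

jog_arm([
  [0,0,0,0,0,0,-1],
  [0,0,0,0,0,0,-1],
  [0,0,0,0,0,0,-1],
  [0,0,0,0,0,0,-1],
  [0,0,0,0,0,0,-1],
])

```text
time_s: 21.05
ee_pos: [0.5082, 0.323, 0.2681]
eef_rot: [2.271, -0.0, 2.13]
force: [-3.6, 4.0, -1.0]
grip_width: 0.0093
grip_force: 30.0
```

```bash
python3 -c "
from h import *
lid(); print(abs(ctrl.get_obs()['joint_vel']).max()); print(ctrl.hand_in())"
```

```text
lid deg 50.040489635079446 r mm 171.27736734841417 tilt 49.89729514861912 [-3.6  4.  -1. ] [ 0.48 -0.02  1.97  0.2   0.33 -0.24] 0.009311734949560788
0.0021996462880709703
the job is handed in; nothing more can be done
None
```

The three pots are nested and standing upright on the bench, and the arm is holding the lid still by its handle at about 50.0° (computed from the arm's pose); I handed the job in at about 21 s, and no verdict was shown.

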